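# Take the squeeze-tab safety cap off the scriber-point tub

## Robot

A 7-joint arm with a two-finger parallel gripper is mounted at the origin on the work surface. World frame = base frame: x ahead of the robot, y to its left, z up, the work surface at z = 0. Lengths are in m, angles in rad, forces in N, time in s.
With the tool pointing down it reaches from about 0.4 to 0.85 m from the base axis. Payload 4.5 kg.
Tool frame: the origin (TCP) lies on the centre line of the jaws, within the pads' length; the fingertips stand 17 mm ahead of it and the grasp point (between the pads) lies 2 mm behind it (r.tip_reach is the distance from the TCP to the fingertips, in m); z points along the fingers, y is the line along which they close (so a half turn about z gives the same grasp; the last joint's range is limited). The gripper opens to 88 mm and grips with 3 to 60 N. Pads are 18 mm wide; open, the fingers measure 123 mm over their backs; the gripper's body (75 mm by 187 mm) begins 45 mm behind the grasp point.
Start: joints at [-1.172, 0.689, -0.195, 1.565, 0.157, 0.902, -0.215], TCP at [0.223, 0.584, 0.256] pointing down, gripper open.
Joint ranges: [-3.01, 3.01], [-0.46, 2.08], [-1.47, 1.51], [0.13, 2.56], [-1, 4.14], [0.04, 2.09], [-2.66, 2.66]. Speed limits (rad/s): [2.57, 2.57, 3.14, 3.14, 3.14, 3.14, 3.14].

## Interface

Orientations are given as a unit quaternion [x, y, z, w].
In Python, from plant import r gives the robot as it stands.
- The arm moves only by the tool step_arm, never from a script. Its argument "steps" is a list of rows, each a list of 7 numbers: the shift along the tool's x, y, z in cm, then the turn, a rotation vector about the tool's x, y, z in degrees, then the gripper's target within -1 to 1 (shut at 1, half-way at 0, fully open at -1). A call has 1 to 8 rows; each row shifts and turns the commanded pose from where the row before left it, along the tool's axes as they then stand; what a row does not reach is not made up. A row lasts 1/8 s, in which the tool goes at most 62.5 mm and 10.7 degrees, less where a joint would pass 70% of its speed; a pose out of reach is approached as far as the arm can. A call with a gripper value outside its range is refused whole. The fingers move at their own pace and stop on an object; "force" is the grip in N (left out, the last holds). Time passes only in rows, so rows that do not move let the fingers close. It gives the time, the measured TCP pose, the force, the opening and the grip force at its end, in the units of the state.
- r.get_state(): the state, without advancing time (a new reading comes with each control period).
- r.snapshot(name): name is "scene" or "top" or "wrist"; returns a dict with "pixels" (480x640x3 uint8, red, green, blue), "fx", "fy", "cx", "cy" (pixels), "cam_to_world" (4x4, takes a point from camera to world coordinates). Camera axes: x right, y down, z forward; pixel columns grow to the right and rows downward; lengths in m; the calibration is good to about 2 mm. A picture is of the moment at which its call begins. There is no depth.
- r.finish_job(): hands the job in; it is judged then, once.
The state is a dict: "clock": time; "q": joint angles; "qd": joint speeds; "joint_torque": joint torques, N m; "tool_pos": TCP position; "eef_rot": TCP orientation; "contact_force": force on the tool from outside, world axes, zero at the start; "moment": the same for the moment, N m; "opening": opening from 0.0 (shut) to 1.0 (fully open); "finger_force": force on a finger pad.
Only numpy, scipy, OpenCV 4.12 (cv2) and the standard library are available. Lean on these libraries where they do the work, as an engineer would, in place of code of your own. Each camera call takes 0.05 s, during which the arm holds its last target. There are 200 camera calls.

## Task

The small white tub bolted to the bench has a safety cap: squeeze its two side tabs in and, keeping them squeezed, turn the cap anticlockwise (seen from above) until it comes free - how far differs from tub to tub, so feel for it with a light upward pull, without crushing or forcing the plastic. Lift the cap straight off its neck and set it down gently, right way up, inside the round steel dish, then let go of it. Leave the other tools and the dish where they are.

Things in the scene. Friction and masses are not known exactly. Their poses are not given: they have to be found in the camera images.
- tub: White plastic tub in a dark steel holder (square foot 110 x 110 x 10 mm) bolted to the bench; it does not move. Origin: centre of the underside, on the tub's axis, z up. Neck radius 15 mm, its top at z = 113.5 mm. A flange with two gaps on the neck, hidden under the cap, holds the cap down until it is turned far enough.
- shoulder (a point): Centre of the top of the tub's round shoulder (radius 37 mm), 80 mm above the tub's origin, axes as the tub's. Four posts 5.5 mm square and 10 mm high stand on it at x = +-10.7, y = +-30.5 mm: each tab's foot is caught between two of them, so the cap cannot turn until both tabs are pushed in 3 mm or more; keep them in for the first 45 degrees of turn.
- cap: Black round safety cap, radius 23 mm, 36 mm high, 68 to 110 g with tabs. Origin: centre of its underside, z up. Closed, it sits 81.5 mm above the tub's origin, axes parallel to the tub's. Grey tabs on its +y and -y sides: upright blades 14 mm wide along x, 34 mm high from its underside, outer faces 30 mm from the axis (60 mm across; 50 mm when both are fully in).
- cap_grip (a point): Point on the cap's axis 15 mm above its underside, axes as the cap's: fingertips at this height (13 to 17 mm) are clear of the posts, which reach 8.5 mm above the cap's underside. Grip both tabs from above along the cap's y. 20 to 35 N is enough; it counts as crushed when the fingers' forces on it add up to 120 N.
- cap_top (a point): Centre of the cap's top. Turning anticlockwise, the cap comes free at an angle from closed that differs each time, 28 to 78 degrees, within about 4 degrees either side; short of or beyond that it is held (no end stop). Held, it rises only 1.5 mm; sideways play 1 mm. It counts as forced above 35 N between cap and tub. It clears the neck 32 mm up.
- tab_a (a joint): Travel of the tab on the cap's +y side: 0 out, 0.005 m fully pushed in towards the axis. Spring: 2.4 N out, 8.4 N fully in.
- tab_b (a joint): The same for the tab on the cap's -y side.
- dish: Round shallow steel dish, 0.4 kg, flat floor 3 mm thick of radius 61 mm, rim 12 mm high and 66 mm in radius. Origin: centre of the underside, z up; the cap's origin is 3 mm above it when the cap stands in it.
- plain_tub: Bystander: white jar with a plain round cap without tabs, 68 mm wide, 100 mm high, origin at the centre of the underside.
- square: Bystander: engineer's square, stock 18 x 85 x 18 mm, blade 110 mm along its +x; origin under the stock's centre.
- vblock: Bystander: steel vee block, 50 x 44 x 40 mm, origin at the centre of its underside.
- rule: Bystander: flat steel rule, 25 x 300 x 3 mm, long along its y, origin under its centre.
- punch: Bystander: centre punch lying along its y, 10 mm thick, 165 mm long, origin under the middle of its body.

How it is judged:
By the outcome, as a careful person would: the job done as asked, in the order asked, and still so for the second after the job is handed in, with the robot touching nothing.
It also fails if it takes over 72 s, if anything falls off the work surface, if the arm or the gripper's body presses on something with over 40 N, if the wrist force passes 120 N, or if a joint passes its speed limit or range.

## Working session

There is one attempt and no reset: what is moved stays moved. The work goes in short steps, Python scripts to look and compute and a tool call to move; the robot and the scene stay as the last step left them, time stands still between calls to the robot, and variables do not carry over. Pictures are saved under pics/ and viewed, at most 10 in all, crops included, and the job is handed in when it is done.

Besides the shell and the picture viewer there is one more tool, called after "Request:" in YAML: its name, and indented under it one key for each argument. step_arm: Moves the arm, as the interface text tells. Its arguments: {"type":"object","properties":{"steps":{"type":"array","items":{"type":"array","items":{"type":"number"}}},"force":{"type":"number"}},"required":["steps"]}

```bash
mkdir -p pics; ls; cat > h.py <<'E'
import numpy as np, cv2
from plant import r
from scipy.spatial.transform import Rotation as R
def snap(n,f):
    s=r.snapshot(n); cv2.imwrite(f,s["pixels"][:,:,::-1]); return s
def ray(s,u,v,z):
    M=np.array(s["cam_to_world"]); d=M[:3,:3]@[(u-s["cx"])/s["fx"],(v-s["cy"])/s["fy"],1]; o=M[:3,3]
    return o+d*(z-o[2])/d[2]
def proj(s,p):
    M=np.linalg.inv(np.array(s["cam_to_world"])); c=M[:3,:3]@np.array(p)+M[:3,3]
    return c[0]/c[2]*s["fx"]+s["cx"], c[1]/c[2]*s["fy"]+s["cy"]
E
python3 - <<'E'
from h import *
import pickle
d={}
for n in("top","scene"):
    s=snap(n,f"pics/{n}0.png"); d[n]=s
    print(n,s["fx"],s["cx"],s["cy"],np.round(s["cam_to_world"],3).tolist())
pickle.dump(d,open("s0.pkl","wb"))
print(r.get_state(), r.tip_reach)
E
```

```text
pics
top 601.7935320016634 314.83596975990287 228.14825509477913 [[-0.017, -0.997, 0.073, 0.466], [-1.0, 0.017, -0.009, 0.011], [0.008, -0.073, -0.997, 1.176], [0.0, 0.0, 0.0, 1.0]]
scene 493.10235699741355 313.1164786407299 237.8067100813133 [[-0.195, 0.659, -0.726, 1.132], [0.981, 0.13, -0.146, 0.089], [-0.001, -0.741, -0.672, 0.649], [0.0, 0.0, 0.0, 1.0]]
{'clock': 0.1, 'q': array([-1.17217217,  0.68986259, -0.19451498,  1.56623824,  0.15730059,
        0.90252233, -0.21511623]), 'qd': array([-0.00111526, -0.00149023, -0.00061218, -0.00060214,  0.00083568,
       -0.00096223, -0.00010177]), 'joint_torque': array([-3.19685416e-03, -5.28502357e+01, -1.27155393e+00, -1.53836668e+01,
       -5.25781454e-02,  2.02333991e-03,  4.53871598e-05]), 'tool_pos': array([0.22283977, 0.58334178, 0.25501399]), 'eef_rot': array([ 1.81374421e-01,  9.83413772e-01, -8.15688807e-04, -8.40274093e-05]), 'contact_force': array([ 0.3884959 , -0.37662645,  0.14579131]), 'moment': array([-0.02367459, -0.02391348,  0.02498907]), 'finger_force': 0.0, 'opening': 1.0019040363425906} 0.017
```

View pics/top0.png

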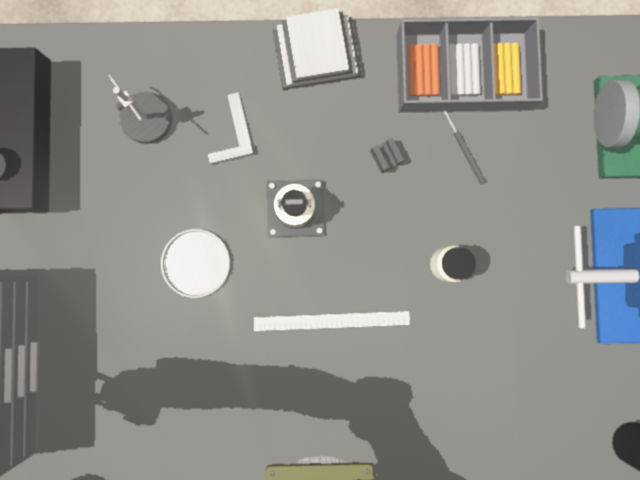

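View pics/scene0.png

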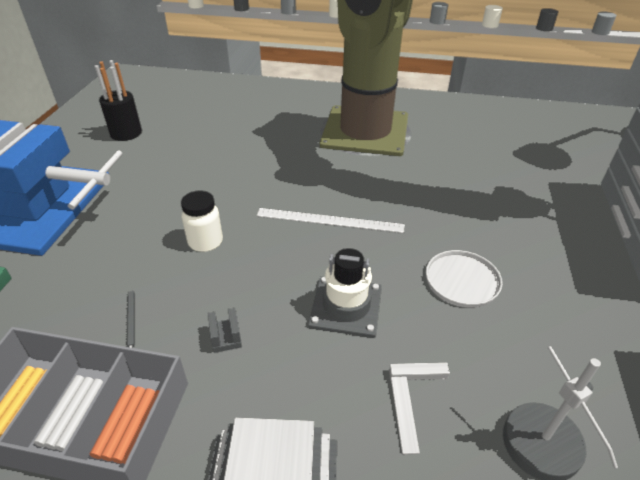

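Both views show the tub at about (296,207) in top and (347,285) in scene. The dish is at (196,263) in top and (464,278) in scene. I'll enlarge the tub.

```bash
python3 - <<'E'
from h import *
a=cv2.imread("pics/top0.png")[170:250,255:337]; b=cv2.imread("pics/scene0.png")[240:340,300:392]
a=cv2.resize(a,(390,380),interpolation=cv2.INTER_CUBIC); b=cv2.resize(b,(390,424),interpolation=cv2.INTER_CUBIC)
c=np.zeros((424,790,3),np.uint8); c[:380,:390]=a; c[:,400:]=b
cv2.imwrite("pics/crop.png",c)
import pickle
d=pickle.load(open("s0.pkl","rb")); s=d["top"]
print("dish top",ray(s,196.5,263,.008), "edges",ray(s,161.5,263,.012),ray(s,231.5,263,.012),ray(s,196,229,.012),ray(s,196,297.5,.012)); print("dish scene",ray(d["scene"],464,276.5,.012))
E
```

```text
dish top [0.48769486 0.23090858 0.008     ] edges [0.48877505 0.29751405 0.012     ] [0.48646301 0.16273863 0.012     ] [0.55338378 0.23093523 0.012     ] [0.42147469 0.2313058  0.012     ]
dish scene [0.4921843  0.23300736 0.012     ]
```

View pics/crop.png

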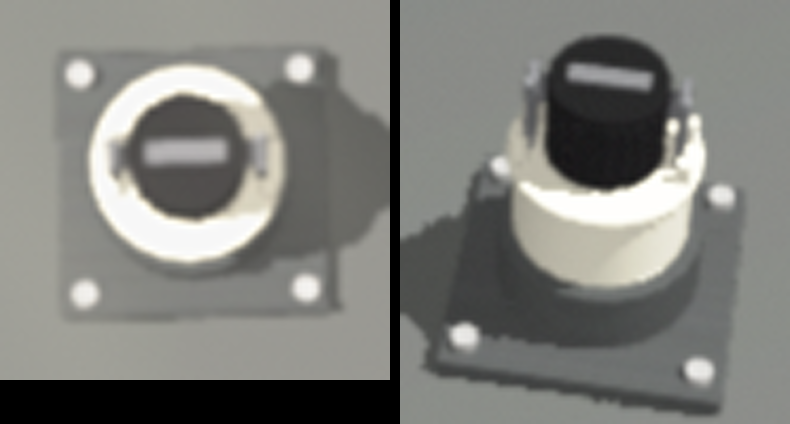

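```bash
python3 - <<'E'
from h import *
import pickle
d=pickle.load(open("s0.pkl","rb")); s=d["top"]; S=d["scene"]
k=390/82
T=lambda u,v,z: ray(s,255+(u+.5)/k-.5,170+(v+.5)/(380/80)-.5,z)
C=lambda u,v,z: ray(S,300+(u-400+.5)/(390/92)-.5,240+(v+.5)/4.24-.5,z)
b=np.array([T(*p,.012) for p in((80,74),(300,68),(306,288),(85,294))]); print(b.round(4),b.mean(0))
e=b[0]-b[1]+b[3]-b[2]; f=b[0]-b[3]+b[1]-b[2]; print("y dir deg from world y",np.degrees(np.arctan2(-e[0],e[1])),np.degrees(np.arctan2(f[1],f[0])))
g=T(143,153,.1175)-T(228,150,.1175); print("stripe",np.degrees(np.arctan2(-g[0],g[1])))
g=C(655,79,.1175)-C(568,73,.1175); print("stripe sc",np.degrees(np.arctan2(-g[0],g[1])))
print("shoulder",T(187.5,164,.08),"cap",T(188.5,156.5,.1175),"stripe mid",T(185.5,151.5,.1175))
print("scene stripe",C(611,76,.1175),"cap",C(609,83,.1175))
bb=np.array([C(*p,.012) for p in((501,168),(722,196),(700,371),(465,336))]); print("sc bolts",bb.round(4),bb.mean(0))
E
```

```text
[[ 0.6366  0.0839  0.012 ]
 [ 0.6376 -0.0062  0.012 ]
 [ 0.547  -0.0071  0.012 ]
 [ 0.5461  0.083   0.012 ]] [0.59179905 0.03839654 0.012     ]
y dir deg from world y 0.6283493318635637 0.5701816326312958
stripe 1.1004201286427668
stripe sc 5.532678535136785
shoulder [0.59093415 0.03876279 0.08      ] cap [0.5894528  0.03741654 0.1175    ] stripe mid [0.59134414 0.03850448 0.1175    ]
scene stripe [0.59145524 0.03780183 0.1175    ] cap [0.59516336 0.03760455 0.1175    ]
sc bolts [[ 0.5469 -0.0095  0.012 ]
 [ 0.5447  0.082   0.012 ]
 [ 0.635   0.083   0.012 ]
 [ 0.6359 -0.0072  0.012 ]] [0.59060455 0.03707891 0.012     ]
```

Tub at (0.591, 0.038), yaw about 0.6°. Dish at (0.489, 0.232). Sizes and both views agree. I turn first, choosing the half turn that leaves joint 7 room for the later anticlockwise turn.

Request:
step_arm:
  steps:
    - [0,0,-1,0,0,10,-1]
    - [0,0,-1,0,0,10,-1]
    - [0,0,-1,0,0,10,-1]
    - [0,0,-1,0,0,10,-1]
    - [0,0,0,0,0,10,-1]
    - [0,0,0,0,0,10,-1]
    - [0,0,0,0,0,10,-1]
    - [0,0,0,0,0,10,-1]
  force: 25

```text
clock: 1.1
tool_pos: [0.2227, 0.5836, 0.2953]
eef_rot: [0.773, 0.635, -0.0, 0.0]
contact_force: [1.2, 0.1, 0.2]
opening: 0.999
finger_force: 0.0
```

Request:
step_arm:
  steps:
    - [0,0,0,0,0,10,-1]
    - [-3.5,4.9,0,0,0,0,-1]
    - [-3.5,4.9,0,0,0,0,-1]
    - [-3.5,4.9,0,0,0,0,-1]
    - [-3.5,4.9,0,0,0,0,-1]
    - [-3.5,4.9,0,0,0,0,-1]
    - [-3.5,4.9,0,0,0,0,-1]
    - [-3.5,4.9,0,0,0,0,-1]

```text
clock: 2.1
tool_pos: [0.4566, 0.231, 0.2956]
eef_rot: [0.824, 0.567, -0.0, -0.0]
contact_force: [-0.1, -0.8, -0.4]
opening: 0.999
finger_force: 0.0
```

```bash
cat >> h.py <<'E'
def delta(p,ydeg):
    st=r.get_state(); A=R.from_quat(st["eef_rot"]); t=np.radians(ydeg)
    y=np.array([np.cos(t),np.sin(t),0]); z=np.array([0,0,-1.]); B=R.from_matrix(np.c_[np.cross(y,z),y,z])
    print("t",st["clock"],"pos",st["tool_pos"].round(4),"F",np.round(st["contact_force"],1),"M",np.round(st["moment"],2),"q1,q7",st["q"][[0,6]].round(2))
    print("cm in tool now",(A.inv().apply(np.array(p)-st["tool_pos"])*100).round(2),"in target axes",(B.inv().apply(np.array(p)-st["tool_pos"])*100).round(2),"rotvec deg",np.degrees((A.inv()*B).as_rotvec()).round(2))
E
python3 -c "
from h import *
delta([.5912,.038,.24],-89.4)"
```

```text
t 2.1 pos [0.4566 0.231  0.2956] F [-0.1 -0.8 -0.4] M [-0.03  0.06  0.  ] q1,q7 [-0.71 -0.76]
cm in tool now [-13.24  19.45   5.55] in target axes [13.25 19.44  5.56] rotvec deg [-1.000e-02  1.000e-02  6.852e+01]
```

Request:
step_arm:
  steps:
    - [-3.3,4.8,0,0,0,0,-1]
    - [-3.3,4.8,0,0,0,0,-1]
    - [-3.3,4.8,0,0,0,0,-1]
    - [-3.3,4.8,0,0,0,0,-1]
    - [0,0,0,0,0,10,-1]
    - [0,0,0,0,0,10,-1]
    - [0,0,0,0,0,10,-1]
    - [0,0,0,0,0,10,-1]

```text
clock: 3.1
tool_pos: [0.5879, 0.0409, 0.2952]
eef_rot: [0.969, 0.248, -0.001, -0.0]
contact_force: [-0.2, 0.3, -0.0]
opening: 0.999
finger_force: 0.0
```

Request:
step_arm:
  steps:
    - [0,0,1,0,0,10,-1]
    - [0,0,1,0,0,10,-1]
    - [0,0,1,0,0,8,-1]
    - [0,0,0,0,0,0,-1]

```text
clock: 3.6
tool_pos: [0.5875, 0.0412, 0.2646]
eef_rot: [1.0, 0.01, -0.001, 0.0]
contact_force: [0.5, 1.0, 0.0]
opening: 0.996
finger_force: 0.0
```

```bash
python3 -c "
from h import *
delta([.5912,.038,.24],-89.4); print(r.get_state()['q'].round(2))
s=snap('wrist','pics/w0.png'); print(proj(s,[.5912,.038,.1175]),proj(s,[.5912,.068,.1155]),proj(s,[.5912,.008,.1155]))
import pickle; pickle.dump(s,open('w0.pkl','wb'))"
```

```text
t 3.6 pos [0.5875 0.0412 0.2646] F [0.5 1.  0. ] M [ 0.03  0.13 -0.03] q1,q7 [-0.45 -1.28]
cm in tool now [0.37 0.33 2.46] in target axes [0.37 0.32 2.46] rotvec deg [0.03 0.15 0.6 ]
[-0.45  0.69  0.54  1.69 -0.44  0.89 -1.28]
(np.float64(325.748672281627), np.float64(218.25349038038868)) (np.float64(283.22303477740235), np.float64(216.68059701429223)) (np.float64(368.17610168602), np.float64(218.34373821166002))
```

View pics/w0.png

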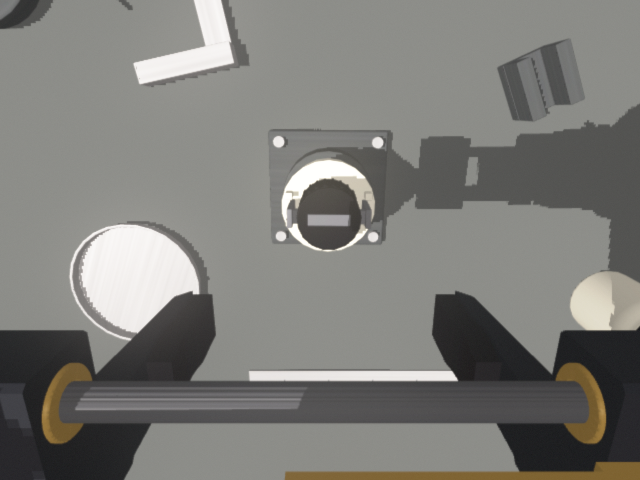

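The wrist view shows the stripe at (328,220) and the tab outer edges at about (287,214) and (371,214). The tub lies 1–2 mm towards −y and −x of my top-view estimate, so I'll use the mean (0.5905, 0.0372). Now descending open over the cap.

Request:
step_arm:
  steps:
    - [0.3,0.4,2,0,0,0.6,-1]
    - [0,0,3,0,0.15,0,-1]
    - [0,0,3,0,0,0,-1]
    - [0,0,2,0,0,0,-1]
    - [0,0,0,0,0,0,-1]

```text
clock: 4.28
tool_pos: [0.5908, 0.0371, 0.1649]
eef_rot: [1.0, 0.005, 0.0, -0.0]
contact_force: [-0.0, 1.1, -0.2]
opening: 1.001
finger_force: 0.0
```

```bash
python3 -c "
from h import *
delta([.5905,.0372,.1135],-89.4)
s=snap('wrist','pics/w1.png')"
```

```text
t 4.275 pos [0.5908 0.0371 0.1649] F [-0.   1.1 -0.2] M [-0.02  0.14  0.01] q1,q7 [-0.39 -1.2 ]
cm in tool now [-0.03 -0.01  5.14] in target axes [-0.03 -0.01  5.14] rotvec deg [-0.03 -0.01  0.01]
```

View pics/w1.png

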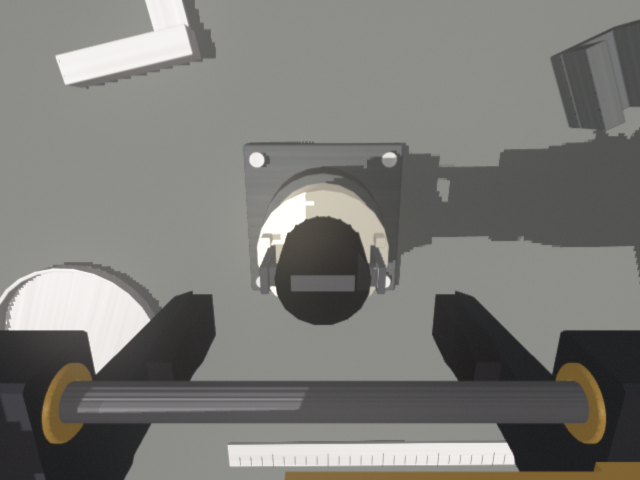

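The cap centre (323,270) lies midway between the fingers (214 and 433, middle 323.5), so it is aligned along y. I descend and close gently.

Request:
step_arm:
  steps:
    - [0,0,2,0,0,0,-1]
    - [0,0,2,0,0,0,-1]
    - [0,0,1.1,0,0,0,-1]
    - [0,0,0,0,0,0,-1]
    - [0,0,0,0,0,0,-1]
  force: 3

```text
clock: 4.95
tool_pos: [0.5923, 0.0368, 0.1157]
eef_rot: [1.0, 0.004, 0.002, -0.0]
contact_force: [1.4, 0.3, -0.1]
opening: 1.004
finger_force: 0.0
```

```bash
python3 -c "
from h import *
delta([.5905,.0372,.1135],-89.4)"
```

```text
t 4.95 pos [0.5923 0.0368 0.1157] F [ 1.4  0.3 -0.1] M [-0.07  0.13 -0.01] q1,q7 [-0.36 -1.17]
cm in tool now [-0.18 -0.04  0.22] in target axes [-0.18 -0.04  0.22] rotvec deg [-0.   -0.25 -0.09]
```

Request:
step_arm:
  steps:
    - [0,0,0,0,0,0,0.1]
    - [0,0,0,0,0,0,1]
    - [0,0,0,0,0,0,1]
    - [0,0,0,0,0,0,1]
    - [0,0,0,0,0,0,1]
  force: 4

```text
clock: 5.58
tool_pos: [0.5917, 0.0369, 0.1149]
eef_rot: [1.0, 0.004, 0.001, -0.0]
contact_force: [-0.2, 0.9, 2.7]
opening: 0.649
finger_force: 4.0
```

```bash
python3 -c "
from h import *
delta([.5905,.0372,.1135],-89.4)"
```

```text
t 5.575 pos [0.5917 0.0369 0.1149] F [-0.2  0.9  2.7] M [0.09 0.19 0.02] q1,q7 [-0.36 -1.17]
cm in tool now [-0.12 -0.03  0.14] in target axes [-0.12 -0.03  0.14] rotvec deg [-0.01 -0.17 -0.1 ]
```

Request:
step_arm:
  steps:
    - [0,0,0,0,0,0,-0.6]
    - [-0.1,0,0.1,0,-0.1,0,-0.6]
    - [0,0,0,0,0,0,-0.6]
    - [0,0,0,0,0,0,-0.6]
    - [0,0,0,0,0,0,-0.6]
  force: 4

```text
clock: 6.2
tool_pos: [0.5906, 0.0369, 0.1137]
eef_rot: [1.0, 0.004, 0.0, -0.0]
contact_force: [-0.4, 0.7, 0.5]
opening: 0.802
finger_force: 0.0
```

Request:
step_arm:
  steps:
    - [0,0,0,0,0,0,1]
    - [0,0,0,0,0,0,1]
    - [0,0,0,0,0,0,1]
    - [0,0,0,0,0,0,1]
  force: 25

```text
clock: 6.7
tool_pos: [0.5906, 0.0369, 0.1137]
eef_rot: [1.0, 0.004, 0.0, -0.0]
contact_force: [0.5, 0.3, -0.6]
opening: 0.558
finger_force: 25.0
```

```bash
python3 -c "
from h import *
delta([.5905,.0372,.1135],-89.4)"
```

```text
t 6.7 pos [0.5906 0.0369 0.1137] F [ 0.5  0.3 -0.6] M [-0.05  0.2   0.02] q1,q7 [-0.36 -1.17]
cm in tool now [-0.01 -0.03  0.02] in target axes [-0.01 -0.03  0.02] rotvec deg [-0.   -0.05 -0.1 ]
```

Both tabs are fully in (opening 49 mm). Turning anticlockwise now.

Request:
step_arm:
  steps:
    - [0,0,0,0,0,-4,1]
    - [0,0,0,0,0,-4,1]
    - [0,0,0,0,0,-4,1]
    - [0,0,0,0,0,0,1]

```text
clock: 7.2
tool_pos: [0.5906, 0.0368, 0.1137]
eef_rot: [0.994, 0.108, 0.0, -0.0]
contact_force: [0.7, 0.7, 0.8]
opening: 0.555
finger_force: 25.0
```

Request:
step_arm:
  steps:
    - [0,0,0,0,0,-4,1]
    - [0,0,0,0,0,-4,1]
    - [0,0,0,0,0,-4,1]
    - [0,0,-0.1,0,0,0,1]
    - [0,0,-0.1,0,0,0,1]
    - [0,0,0,0,0,0,1]

```text
clock: 7.95
tool_pos: [0.5905, 0.0369, 0.1154]
eef_rot: [0.977, 0.212, 0.0, 0.0]
contact_force: [0.2, 0.9, -3.4]
opening: 0.559
finger_force: 25.0
```

```bash
python3 -c "
from h import *
delta([.5905,.0372,.1135],-89.4)"
```

```text
t 7.95 pos [0.5905 0.0369 0.1154] F [ 0.2  0.9 -3.4] M [-0.07 -0.01  0.01] q1,q7 [-0.3  -0.89]
cm in tool now [ 0.01 -0.02  0.19] in target axes [ 0.   -0.03  0.19] rotvec deg [ 2.000e-02 -2.000e-02  2.385e+01]
```

Request:
step_arm:
  steps:
    - [0,0,-0.05,0,0,-2,1]
    - [0,0,0,0,0,-1,1]
    - [0,0,0,0,0,0,1]

```text
clock: 8.32
tool_pos: [0.5902, 0.0369, 0.1156]
eef_rot: [0.971, 0.238, -0.0, -0.0]
contact_force: [1.1, -0.3, -11.9]
opening: 0.553
finger_force: 25.0
```

Request:
step_arm:
  steps:
    - [0,0,0,0,0,-2,1]
    - [0,0,0,0,0,-1,1]
    - [0,0,0,0,0,0,1]

```text
clock: 8.7
tool_pos: [0.5902, 0.0369, 0.1157]
eef_rot: [0.965, 0.263, -0.0, -0.0]
contact_force: [1.9, -0.6, -14.9]
opening: 0.557
finger_force: 25.0
```

Request:
step_arm:
  steps:
    - [0,0,0,0,0,-2,1]
    - [0,0,0,0,0,-1,1]
    - [0,0,0,0,0,0,1]

```text
clock: 9.07
tool_pos: [0.5901, 0.0369, 0.1158]
eef_rot: [0.958, 0.288, -0.0, -0.0]
contact_force: [0.8, -0.8, -18.1]
opening: 0.553
finger_force: 25.0
```

Request:
step_arm:
  steps:
    - [0,0,0,0,0,-2,1]
    - [0,0,0,0,0,-1,1]
    - [0,0,0,0,0,0,1]

```text
clock: 9.45
tool_pos: [0.5901, 0.0368, 0.1159]
eef_rot: [0.95, 0.313, -0.0, -0.0]
contact_force: [0.9, -1.0, -20.2]
opening: 0.554
finger_force: 25.0
```

The held force creeps up, so I back off before going on.

Request:
step_arm:
  steps:
    - [0,0,0.1,0,0,0,1]
    - [0,0,0,0,0,0,1]

```text
clock: 9.7
tool_pos: [0.5902, 0.0369, 0.1157]
eef_rot: [0.95, 0.313, 0.0, -0.0]
contact_force: [-2.3, -0.4, -11.2]
opening: 0.555
finger_force: 25.0
```

```bash
python3 -c "
from h import *
delta([.5905,.0372,.1135],-89.4)"
```

```text
t 9.7 pos [0.5902 0.0369 0.1157] F [ -2.3  -0.4 -11.2] M [-0.26  0.54 -0.04] q1,q7 [-0.27 -0.75]
cm in tool now [ 0.04 -0.01  0.22] in target axes [ 0.03 -0.03  0.22] rotvec deg [-0.000e+00 -2.000e-02  3.591e+01]
```

Request:
step_arm:
  steps:
    - [0,0,0,0,0,0,1]
    - [0,0,0,0,0,0,1]

```text
clock: 9.95
tool_pos: [0.5903, 0.0369, 0.1155]
eef_rot: [0.95, 0.313, 0.0, -0.0]
contact_force: [-2.8, -0.5, -8.9]
opening: 0.555
finger_force: 25.0
```

Request:
step_arm:
  steps:
    - [0,0,0,0,0,-2,1]
    - [0,0,0,0,0,-2,1]
    - [0,0,-0.06,0,0,0,1]
    - [0,0,0,0,0,0,1]

```text
clock: 10.45
tool_pos: [0.5909, 0.037, 0.1156]
eef_rot: [0.938, 0.346, 0.001, 0.0]
contact_force: [-0.8, -0.4, -12.0]
opening: 0.556
finger_force: 25.0
```

Request:
step_arm:
  steps:
    - [0,0,0.06,0,0,-2,1]
    - [0,0,0,0,0,-2,1]
    - [0,0,-0.06,0,0,0,1]
    - [0,0,0,0,0,0,1]

```text
clock: 10.95
tool_pos: [0.5911, 0.037, 0.1157]
eef_rot: [0.926, 0.379, 0.001, 0.0]
contact_force: [1.3, 0.1, -13.4]
opening: 0.555
finger_force: 25.0
```

Request:
step_arm:
  steps:
    - [0,0,0.06,0,0,-2,1]
    - [0,0,0,0,0,-2,1]
    - [0,0,-0.06,0,0,0,1]
    - [0,0,0,0,0,0,1]

```text
clock: 11.45
tool_pos: [0.591, 0.037, 0.1157]
eef_rot: [0.912, 0.411, 0.001, 0.0]
contact_force: [1.6, 0.2, -13.9]
opening: 0.554
finger_force: 25.0
```

Request:
step_arm:
  steps:
    - [0,0,0.06,0,0,-2,1]
    - [0,0,0,0,0,-2,1]
    - [0,0,-0.06,0,0,0,1]
    - [0,0,0,0,0,0,1]

```text
clock: 11.95
tool_pos: [0.5908, 0.0369, 0.1157]
eef_rot: [0.897, 0.442, 0.001, 0.0]
contact_force: [1.8, -0.2, -11.8]
opening: 0.553
finger_force: 25.0
```

Request:
step_arm:
  steps:
    - [0,0,0.06,0,0,-2,1]
    - [0,0,0,0,0,-2,1]
    - [0,0,-0.06,0,0,0,1]
    - [0,0,0,0,0,0,1]

```text
clock: 12.45
tool_pos: [0.5906, 0.0369, 0.1157]
eef_rot: [0.881, 0.473, 0.0, 0.0]
contact_force: [1.2, -0.8, -9.9]
opening: 0.554
finger_force: 25.0
```

Request:
step_arm:
  steps:
    - [0,0,0.06,0,0,-2,1]
    - [0,0,0,0,0,-2,1]
    - [0,0,-0.06,0,0,0,1]
    - [0,0,0,0,0,0,1]

```text
clock: 12.95
tool_pos: [0.5906, 0.0368, 0.1158]
eef_rot: [0.864, 0.504, 0.0, 0.0]
contact_force: [0.7, 0.4, -6.2]
opening: 0.559
finger_force: 25.0
```

Request:
step_arm:
  steps:
    - [0,0,-0.06,0,0,0,1]
    - [0,0,0,0,0,0,1]

```text
clock: 13.2
tool_pos: [0.5905, 0.0369, 0.1161]
eef_rot: [0.864, 0.504, 0.0, 0.0]
contact_force: [0.9, -0.2, -11.3]
opening: 0.556
finger_force: 25.0
```

```bash
python3 -c "
from h import *
delta([.5905,.0372,.1135],-89.4)"
```

```text
t 13.2 pos [0.5905 0.0369 0.1161] F [  0.9  -0.2 -11.3] M [-0.14 -0.22 -0.  ] q1,q7 [-0.21 -0.48]
cm in tool now [ 0.03 -0.01  0.26] in target axes [ 0.   -0.03  0.26] rotvec deg [ 2.00e-02 -2.00e-02  5.99e+01]
```

Still held at 60°. The pads have crept slightly, so I raise the grip to 32 N and continue.

Request:
step_arm:
  steps:
    - [0,0,0.06,0,0,-2,1]
    - [0,0,0,0,0,-2,1]
    - [0,0,-0.06,0,0,0,1]
    - [0,0,0,0,0,0,1]
  force: 32

```text
clock: 13.7
tool_pos: [0.5903, 0.0371, 0.1166]
eef_rot: [0.846, 0.534, 0.0, -0.0]
contact_force: [-0.1, 1.1, -4.9]
opening: 0.553
finger_force: 32.0
```

Request:
step_arm:
  steps:
    - [0,0,0.06,0,0,-2,1]
    - [0,0,0,0,0,-2,1]
    - [0,0,-0.06,0,0,0,1]
    - [0,0,0,0,0,0,1]

```text
clock: 14.2
tool_pos: [0.5911, 0.0369, 0.1167]
eef_rot: [0.827, 0.563, 0.001, 0.0]
contact_force: [-1.2, 0.9, -0.3]
opening: 0.551
finger_force: 32.0
```

Request:
step_arm:
  steps:
    - [0,0,0.06,0,0,-2,1]
    - [0,0,0,0,0,-2,1]
    - [0,0,-0.06,0,0,0,1]
    - [0,0,0,0,0,0,1]

```text
clock: 14.7
tool_pos: [0.5907, 0.0369, 0.1165]
eef_rot: [0.806, 0.591, 0.0, 0.0]
contact_force: [0.2, -0.6, -0.4]
opening: 0.553
finger_force: 32.0
```

The pull dropped to zero from 64–68°, so it is probably free. I test with a small lift.

Request:
step_arm:
  steps:
    - [0,0,0,0,0,2,1]
    - [0,0,-0.1,0,0,0,1]
    - [0,0,0,0,0,0,1]

```text
clock: 15.08
tool_pos: [0.5906, 0.0369, 0.1175]
eef_rot: [0.817, 0.577, 0.0, 0.0]
contact_force: [-0.5, 0.5, -1.0]
opening: 0.551
finger_force: 32.0
```

```bash
python3 -c "
from h import *
delta([.5905,.0372,.1135],-89.4)"
```

```text
t 15.075 pos [0.5906 0.0369 0.1175] F [-0.5  0.5 -1. ] M [-0.06  0.1  -0.01] q1,q7 [-0.19 -0.36]
cm in tool now [ 0.02 -0.02  0.4 ] in target axes [-0.01 -0.03  0.4 ] rotvec deg [ 4.000e-02 -5.000e-02  6.991e+01]
```

It rises freely with about 1 N, the cap's own weight. Lifting straight up slowly.

Request:
step_arm:
  steps:
    - [0,0,-0.2,0,0,0,1]
    - [0,0,-0.2,0,0,0,1]
    - [0,0,0,0,0,0,1]

```text
clock: 15.45
tool_pos: [0.5908, 0.0369, 0.1217]
eef_rot: [0.817, 0.577, 0.001, 0.0]
contact_force: [0.1, 0.2, -1.7]
opening: 0.551
finger_force: 32.0
```

Request:
step_arm:
  steps:
    - [0,0,-0.5,0,0,0,1]
    - [0,0,-0.5,0,0,0,1]
    - [0,0,-0.5,0,0,0,1]
    - [0,0,-0.5,0,0,0,1]
    - [0,0,0,0,0,0,1]

```text
clock: 16.08
tool_pos: [0.5909, 0.037, 0.142]
eef_rot: [0.817, 0.577, 0.001, 0.0]
contact_force: [-0.3, -0.6, -0.2]
opening: 0.553
finger_force: 32.0
```

Request:
step_arm:
  steps:
    - [0,0,-1,0,0,0,1]
    - [0,0,-1,0,0,0,1]
    - [0,0,-2,0,0,0,1]
    - [0,0,-2,0,0,0,1]
    - [0,0,0,0,0,0,1]

```text
clock: 16.7
tool_pos: [0.5918, 0.0369, 0.2033]
eef_rot: [0.817, 0.577, 0.002, 0.001]
contact_force: [-0.9, -0.4, -0.7]
opening: 0.552
finger_force: 32.0
```

```bash
python3 -c "
from h import *
delta([.489,.2315,.202],-19.5)
s=snap('wrist','pics/w2.png'); print(proj(s,[.489,.2315,.003]))"
```

```text
t 16.7 pos [0.5918 0.0369 0.2033] F [-0.9 -0.4 -0.7] M [-0.06  0.02  0.01] q1,q7 [-0.2  -0.38]
cm in tool now [ 14.91 -16.18   0.08] in target axes [ 14.91 -16.18   0.13] rotvec deg [ 0.25 -0.12 -0.01]
(np.float64(96.56954647690014), np.float64(2.7902712174171143))
```

View pics/w2.png

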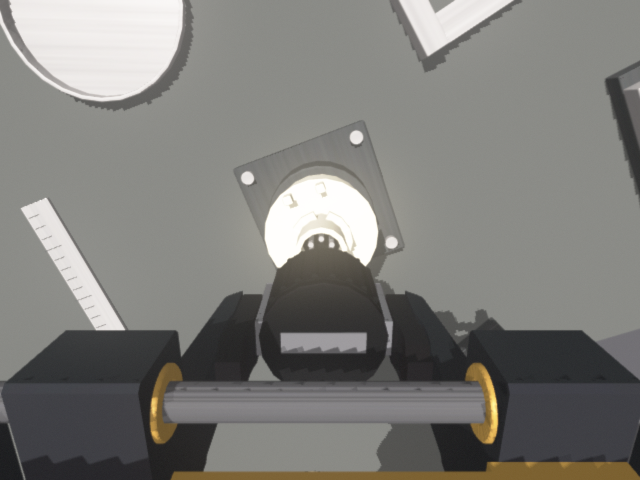

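The cap is held level in the fingers, with the bare neck behind at (322,235) and the dish at upper left (~(97,5)). Carrying over to the dish.

Request:
step_arm:
  steps:
    - [2.5,-2.7,0,0,0,0,1]
    - [2.5,-2.7,0,0,0,0,1]
    - [2.5,-2.7,0,0,0,0,1]
    - [2.5,-2.7,0,0,0,0,1]
    - [2.5,-2.7,0,0,0,0,1]
    - [2.4,-2.7,0,0,0,0,1]
    - [0,0,0,0,0,0,1]
    - [0,0,0,0,0,0,1]

```text
clock: 17.75
tool_pos: [0.4876, 0.2305, 0.2008]
eef_rot: [0.817, 0.577, -0.0, 0.001]
contact_force: [-0.8, -0.1, -1.7]
opening: 0.552
finger_force: 32.0
```

Request:
step_arm:
  steps:
    - [0,0,3,0,0,0,1]
    - [0,0,3,0,0,0,1]
    - [0,0,3,0,0,0,1]
    - [0,0,3,0,0,0,1]
    - [0,0,0,0,0,0,1]
    - [0,0,0,0,0,0,1]

```text
clock: 18.5
tool_pos: [0.4886, 0.2306, 0.0821]
eef_rot: [0.817, 0.576, 0.001, 0.001]
contact_force: [0.8, 0.6, -0.4]
opening: 0.554
finger_force: 32.0
```

```bash
python3 -c "
from h import *
delta([.489,.2315,.036],-19.5)
s=snap('wrist','pics/w3.png'); print(proj(s,[.489,.2315,.003]))"
```

```text
t 18.5 pos [0.4886 0.2306 0.0821] F [ 0.8  0.6 -0.4] M [-0.06  0.1  -0.03] q1,q7 [-0.58 -0.68]
cm in tool now [ 0.09 -0.    4.61] in target axes [0.1  0.01 4.61] rotvec deg [ 0.11 -0.04 -0.09]
(np.float64(324.12870681748814), np.float64(254.84450212949787))
```

View pics/w3.png

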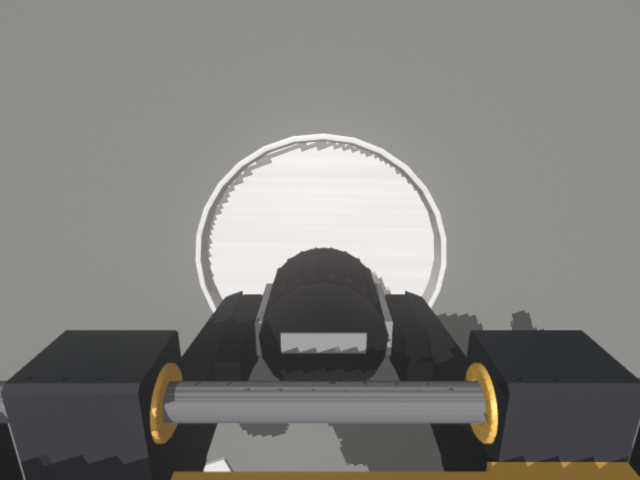

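The dish centre sits at about (321,252) against a predicted (324,255), so the cap is centred over it. Lowering, slow at the end.

Request:
step_arm:
  steps:
    - [0,0,1.5,0,0,0,1]
    - [0,0,1.5,0,0,0,1]
    - [0,0,0.8,0,0,0,1]
    - [0,0,0.3,0,0,0,1]
    - [0,0,0,0,0,0,1]
    - [0,0,0,0,0,0,1]

```text
clock: 19.3
tool_pos: [0.4879, 0.2315, 0.0406]
eef_rot: [0.817, 0.577, 0.001, 0.0]
contact_force: [-0.6, -0.3, -0.6]
opening: 0.555
finger_force: 32.0
```

Request:
step_arm:
  steps:
    - [0,0,0.1,0,0,0,1]
    - [0,0,0,0,0,0,1]
    - [0,0,0,0,0,0,1]

```text
clock: 19.68
tool_pos: [0.4878, 0.2315, 0.0394]
eef_rot: [0.817, 0.577, 0.0, 0.0]
contact_force: [-0.5, 0.3, -1.2]
opening: 0.549
finger_force: 32.0
```

Request:
step_arm:
  steps:
    - [0,0,0.1,0,0,0,1]
    - [0,0,0,0,0,0,1]
    - [0,0,0,0,0,0,1]

```text
clock: 20.05
tool_pos: [0.4877, 0.2315, 0.0383]
eef_rot: [0.817, 0.577, 0.0, 0.0]
contact_force: [-0.7, -0.4, -2.2]
opening: 0.547
finger_force: 32.0
```

Request:
step_arm:
  steps:
    - [0,0,0.1,0,0,0,1]
    - [0,0,0,0,0,0,1]
    - [0,0,0,0,0,0,1]

```text
clock: 20.42
tool_pos: [0.4877, 0.2315, 0.0373]
eef_rot: [0.817, 0.577, 0.0, 0.0]
contact_force: [-0.3, -0.2, -0.6]
opening: 0.555
finger_force: 32.0
```

Request:
step_arm:
  steps:
    - [0,0,0.1,0,0,0,1]
    - [0,0,0,0,0,0,1]
    - [0,0,0,0,0,0,1]

```text
clock: 20.8
tool_pos: [0.4877, 0.2315, 0.0363]
eef_rot: [0.817, 0.577, 0.0, 0.0]
contact_force: [-0.9, -0.5, -0.6]
opening: 0.551
finger_force: 32.0
```

Request:
step_arm:
  steps:
    - [0,0,0.05,0,0,0,1]
    - [0,0,0,0,0,0,1]
    - [0,0,0,0,0,0,1]

```text
clock: 21.18
tool_pos: [0.4877, 0.2314, 0.0358]
eef_rot: [0.817, 0.577, 0.0, 0.0]
contact_force: [-0.0, -0.0, -0.3]
opening: 0.554
finger_force: 32.0
```

Request:
step_arm:
  steps:
    - [0,0,0.05,0,0,0,1]
    - [0,0,0,0,0,0,1]
    - [0,0,0,0,0,0,1]

```text
clock: 21.55
tool_pos: [0.4877, 0.2315, 0.0353]
eef_rot: [0.817, 0.577, 0.0, 0.0]
contact_force: [-0.3, -0.3, 0.0]
opening: 0.553
finger_force: 32.0
```

Request:
step_arm:
  steps:
    - [0,0,0.05,0,0,0,1]
    - [0,0,0,0,0,0,1]
    - [0,0,0,0,0,0,1]

```text
clock: 21.92
tool_pos: [0.4878, 0.2315, 0.0352]
eef_rot: [0.817, 0.577, 0.001, 0.0]
contact_force: [-1.0, -0.2, 5.0]
opening: 0.552
finger_force: 32.0
```

Touchdown (5 N up). Releasing gently: lower the force, then open.

Request:
step_arm:
  steps:
    - [0,0,-0.03,0,0,0,1]
    - [0,0,0,0,0,0,1]
  force: 8

```text
clock: 22.18
tool_pos: [0.4877, 0.2315, 0.0352]
eef_rot: [0.817, 0.577, 0.0, 0.0]
contact_force: [-0.5, -1.1, 3.5]
opening: 0.573
finger_force: 8.0
```

Request:
step_arm:
  steps:
    - [0,0,0,0,0,0,-0.2]
    - [0,0,0,0,0,0,-0.4]
    - [0,0,0,0,0,0,-0.6]
    - [0,0,0,0,0,0,-0.7]
    - [0,0,0,0,0,0,-0.7]
    - [0,0,0,0,0,0,-0.7]
  force: 4

```text
clock: 22.92
tool_pos: [0.4877, 0.2315, 0.0351]
eef_rot: [0.817, 0.577, 0.0, 0.0]
contact_force: [0.3, 0.6, -0.5]
opening: 0.849
finger_force: 0.0
```

Request:
step_arm:
  steps:
    - [0,0,-0.5,0,0,0,-0.7]
    - [0,0,-1.5,0,0,0,-0.7]
    - [0,0,-3,0,0,0,-0.7]
    - [0,0,-4,0,0,0,-0.7]
    - [0,0,-4,0,0,0,-0.7]
    - [0,0,0,0,0,0,-0.7]
    - [0,0,0,0,0,0,-0.7]

```text
clock: 23.8
tool_pos: [0.4872, 0.2314, 0.1653]
eef_rot: [0.817, 0.577, 0.0, 0.0]
contact_force: [0.0, -0.0, -0.0]
opening: 0.849
finger_force: 0.0
```

```bash
python3 -c "
from h import *
delta([.489,.2315,.2],-19.5)
snap('wrist','pics/w4.png');snap('scene','pics/s4.png')
a=cv2.imread('pics/w4.png');b=cv2.imread('pics/s4.png')[160:360,260:560]
c=np.zeros((567,800,3),np.uint8);c[:300,:400]=cv2.resize(a,(400,300));c[300:,:400]=cv2.resize(b,(400,267));c[:267,400:]=cv2.resize(cv2.imread('pics/scene0.png')[160:360,260:560],(400,267));cv2.imwrite('pics/end.png',c)"
```

```text
t 23.8 pos [0.4872 0.2314 0.1653] F [ 0. -0. -0.] M [-0.12  0.08 -0.02] q1,q7 [-0.61 -0.69]
cm in tool now [ 0.07  0.17 -3.47] in target axes [ 0.07  0.17 -3.47] rotvec deg [ 0.03 -0.02  0.01]
```

View pics/end.png

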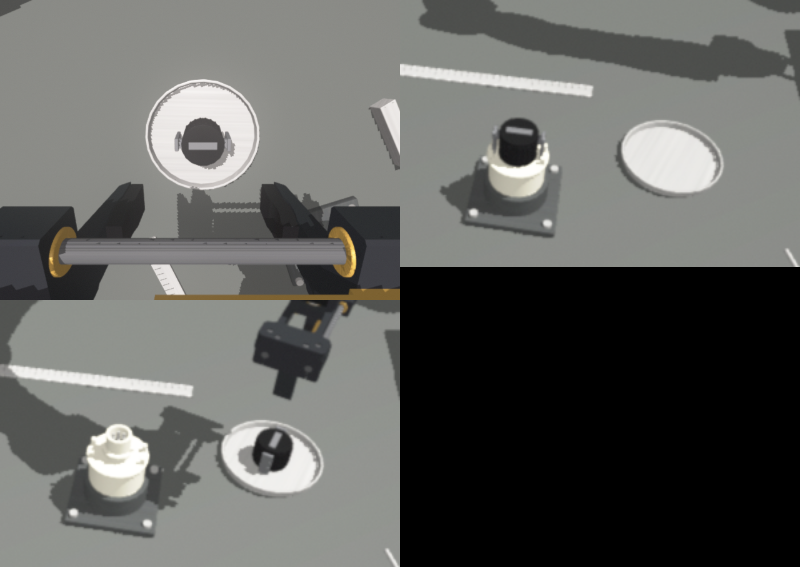

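The cap stands upright inside the dish (wrist panel, about (203,143)) with its tabs out. The tub neck is bare, the dish and rule have not moved, and the gripper is clear. Handing in.

```bash
python3 -c "
from h import *
print(r.finish_job())"
```

```text
the job is handed in; nothing more can be done
None
```

The cap came free at about 64–70° of anticlockwise turn; it now stands right way up in the dish, released, and the job was handed in at about 24 s with no verdict shown.

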